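Shut and lock the filter cover of a luthier's dust box

TASK

The hinged filter cover of the small grey dust box has been left ajar. With the fingertips, push the cover fully shut, then set a fingertip in the wide slot of the round black fastener on it and turn it clockwise (seen from above) to its stop, so that the slot points from the hinge to the free edge and the cover is locked. Do not grip anything or lift the cover any further open, and leave the glue bottle, sanding block and chisel where they are.

Things in the scene. Friction and masses are not known exactly. Their poses are not given: they have to be found in the camera images.
- dustbox: Fixed grey sheet-metal box on the bench, 200 mm deep (its x), 280 mm wide (its y), 100 mm high; origin at the centre of its underside. Its x axis points from the cover's free edge (robot's side) to the cover's hinge (far side), z up. The hinge line runs along its y at x = +100 mm, z = 100 mm.
- cover (a joint): Angle of the flat aluminium cover, 200 x 280 x 6 mm, over the box: 0 = fully shut (its top 106 mm above the bench), positive = free edge raised; starts at 0.14 to 0.34 rad. The stiff hinge stays where it is left; 2 to 5 N down near the free edge closes it. If the fastener is turned first, its tongue lands on a keeper in the box and the cover cannot shut.
- cover_edge (a point): Point on the cover's top face, midway along its free edge and 13 mm in from the edge: a good place to press. The flat strip between the free edge and the fastener is 32 mm wide. With the cover shut it lies at x = -87 mm, y = 0, z = 106 mm of the box.
- fastener (a joint): Angle of the fastener about its upright axis, growing clockwise seen from above, against a light steady friction (about 0.1 N m). 0 = open, slot parallel to the free edge (the box's y); 1.57 = locked, at its stop, slot pointing from hinge to free edge (the box's x). It starts between 0 and 0.4 rad.
- fastener_top (a point): On the fastener's axis, level with its top. Round black disc, 116 mm diameter, 20 mm high on the cover, crossed from rim to rim through its centre by one straight slot 40 mm wide, 15 mm deep, open at both ends, grey floor. Cover shut: x = -10, y = 0, z = 126 mm of the box. Its x lies across the slot, y along it. A fingertip in the slot, 35 mm off centre, can push a wall round in an arc.
- glue_mid (a point): Glue bottle, 54 mm diameter, 150 mm tall, standing beside the box; point at its centre half-way up. Leave alone.
- sander_mid (a point): Cork-faced wooden sanding block, 110 x 65 x 38 mm, lying just beyond the hinge side of the box; point at its centre. Leave alone.
- chisel_mid (a point): Wood-handled chisel, about 208 mm long, 24 mm thick, lying beside the box; point near its middle. Leave alone.

How it is judged:
By the outcome, as a careful person would: the job done as asked, in the order asked, and still so for the second after the job is handed in, with the robot touching nothing.
It also fails if it takes over 48 s, if anything falls off the work surface, if the arm or the gripper's body presses on something with over 40 N, if the wrist force passes 120 N, or if a joint passes its speed limit or range.

ROBOT

A 6-joint arm with a two-finger parallel gripper is mounted at the origin on the work surface. World frame = base frame: x ahead of the robot, y to its left, z up, the work surface at z = 0. Lengths are in mm, angles in degrees, forces in N, time in s.
With the tool pointing down it reaches from about 325 to 900 mm from the base axis. Payload 6.1 kg.
Tool frame: the origin (TCP) lies midway between the tips of the shut fingers; the grasp point (between the pads) lies 19 mm behind it; z points along the fingers, y is the direction in which the jaws open and shut (so a half turn about z gives the same grasp; the last joint's range is limited). The gripper opens to 87 mm and grips with 3 to 60 N. Pads are 19 mm wide; open, the fingers measure 117 mm over their backs; the gripper's body (75 mm by 190 mm) begins 51 mm behind the grasp point.
Start: joints at [59.467, 12.628, 87.462, -0, 79.91, -7.225], TCP at [247.293, 573.988, 222.538] pointing down, gripper open.
Joint ranges: [-170.65, 170.65], [-52.31, 119.04], [5.05, 147.46], [-71.25, 251.25], [11.57, 151.72], [-153.62, 153.62]. Speed limits (degrees/s): [147.25, 147.25, 172.46, 180, 180, 180].

INTERFACE

Orientations are given as [roll, pitch, yaw] about the fixed x, y, z axes, in that order (R = Rz(yaw) Ry(pitch) Rx(roll)).
In Python, from rig import get_state, capture, bot gives the robot as it stands. The module is installed in compiled form; this text tells all that it offers.
- The arm moves only by the tool move_arm, never from a script. Its argument "commands" is a list of rows, each an object with "hand": the closure, from 0 (fully open) to 1 (shut); "linear": the shift along the world's x, y, z in cm, a list of three; "rotation": the turn, a rotation vector about the world's x, y, z in rad, a list of three. In form: [{"hand": hand, "linear": [x, y, z], "rotation": [rx, ry, rz]}, ...]. A call has 1 to 10 rows; each row shifts and turns the commanded pose from where the row before left it; what a row does not reach is not made up. A row lasts 1/10 s, in which the tool goes at most 50 mm and 8.59 degrees, less where a joint would pass 70% of its speed; a pose out of reach is approached as far as the arm can. A call with a gripper value outside its range is refused whole. The fingers move at their own pace and stop on an object; "newtons" is the grip in N (left out, the last holds). Time passes only in rows, so rows that do not move let the fingers close. It gives the time, the measured TCP pose, the force and the opening at its end, in the units of the state.
- get_state(): the state, without advancing time (a new reading comes with each control period).
- capture(name): name is "side" or "top"; returns a dict with "color" (420x560x3 uint8, blue, green, red), "vfov" (degrees; the focal length in pixels is half the picture's height over the tangent of half this angle, whatever the lens; pixels are square), "cx", "cy" (the principal point, pixels), "dist_coeffs" ([k1, k2, p1, p2, k3] as OpenCV has them; the pictures are not rectified), "R" (3x3) and "t" (3): a world point X has camera coordinates R X + t. Camera axes: x right, y down, z forward; pixel columns grow to the right and rows downward; lengths in mm; the calibration is good to about 2 mm. A picture is of the moment at which its call begins. There is no depth.
- bot.finish_job(): hands the job in, once; it reports no verdict.
The state is a dict: "t": time; "joint_positions": joint angles; "dq": joint speeds; "joint_efforts": joint torques, N m; "eef_pos": TCP position; "orientation": TCP orientation; "contact_force": force on the tool from outside, world axes, zero at the start; "wrist_torque": the same for the moment, N m; "grip_width": finger opening in mm.
Only numpy, scipy, OpenCV 4.12 (cv2) and the standard library are available. Lean on these libraries where they do the work, as an engineer would, in place of code of your own. Each camera call takes 0.05 s, during which the arm holds its last target.

## Working session

There is one attempt and no reset: what is moved stays moved. The work goes in short steps, Python scripts to look and compute and a tool call to move; the robot and the scene stay as the last step left them, time stands still between calls to the robot, and variables do not carry over. Pictures are saved under pics/ and viewed, and the job is handed in when it is done.

Besides the shell and the picture viewer there is one more tool, called as name([rows], argument=value, ...), one row to a line, values as JSON. move_arm: Moves the arm, as the interface text tells. Its arguments: {"type":"object","properties":{"commands":{"type":"array"},"newtons":{"type":"number"}},"required":["commands"]}

```bash
mkdir -p pics
cat > h.py <<'E'
import numpy as np,cv2
from rig import get_state,capture,bot
def cam(c):
    h=c["color"].shape[0]; f=h/2/np.tan(np.radians(c["vfov"])/2)
    K=np.array([[f,0,c["cx"]],[0,f,c["cy"]],[0,0,1.]])
    return K,np.array(c["dist_coeffs"],float),np.array(c["R"],float),np.array(c["t"],float)
def plane(c,px,z):
    K,d,R,t=cam(c)
    u=cv2.undistortPoints(np.array(px,float).reshape(-1,1,2),K,d)[:,0]
    r=np.c_[u,np.ones(len(u))]@R; o=-R.T@t
    return o+r*((z-o[2])/r[:,2])[:,None]
def proj(c,X):
    K,d,R,t=cam(c)
    return cv2.projectPoints(np.array(X,float).reshape(-1,1,3),cv2.Rodrigues(R)[0],t,K,d)[0][:,0]
def tri(c1,p1,c2,p2):
    A=[];b=[]
    for c,p in((c1,p1),(c2,p2)):
        K,d,R,t=cam(c);u=cv2.undistortPoints(np.array(p,float).reshape(1,1,2),K,d)[0,0]
        for i in(0,1): A.append(R[i]-u[i]*R[2]);b.append(u[i]*t[2]-t[i])
    s=np.linalg.lstsq(np.array(A),np.array(b),rcond=None);return s[0],s[1]
E
python3 - <<'E'
from h import *
for n in("side","top"):
    c=capture(n);cv2.imwrite(f"pics/{n}0.png",c["color"]);K,d,R,t=cam(c);print(n,-R.T@t,R[2])
print(get_state())
E
```

```text
side [ 228.79754533 -920.12989349  883.92739049] [ 0.29314589  0.74483013 -0.59941101]
top [ 470.25851043   66.74063704 1192.92215095] [ 0.13993927 -0.0267617  -0.98979837]
{'t': 0.1, 'joint_positions': array([ 5.94661003e+01,  1.26713537e+01,  8.75186717e+01,  2.64709693e-03,
        7.99119427e+01, -7.22290405e+00]), 'dq': array([ 0.01923025, -0.03402372,  0.02826623,  0.03008841, -0.04721129,
        0.12202444]), 'joint_efforts': array([ 8.90089686e-04, -4.95941806e+01, -3.88520443e+01,  7.01589114e-02,
        5.15123794e-02, -1.73304443e-05]), 'eef_pos': array([247.00598997, 573.5066384 , 221.54482041]), 'orientation': array([-1.79899169e+02, -1.54050888e-02,  1.56688525e+02]), 'contact_force': array([-0.39090553,  0.14495701, -1.31566743]), 'wrist_torque': array([-0.03109468,  0.01737594, -0.020869  ]), 'grip_width': 86.95273961583096}
```

View pics/side0.png

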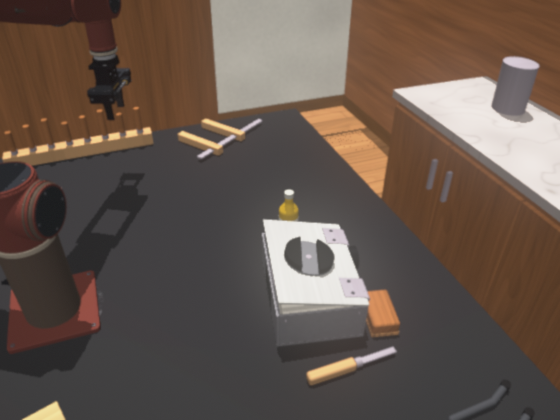

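View pics/top0.png

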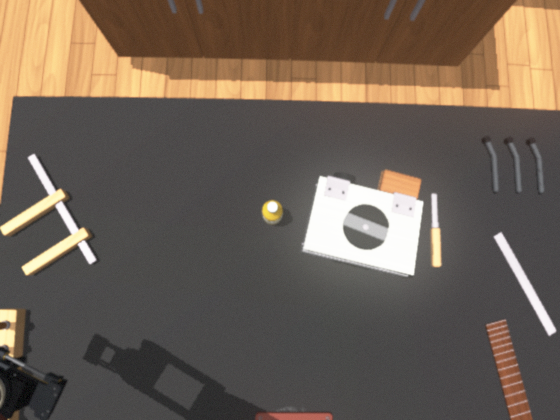

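The side picture shows the box near (315,280) with the cover slightly raised. In the top picture the box is centred near (364,226), with the bottle at (272,211) to its left, the chisel at (435,230) to its right and the sander at (400,185) behind it. I'll zoom in for corners.

Run:
```python
from h import *
a=cv2.imread("pics/top0.png")[165:290,290:450];cv2.imwrite("pics/topz.png",cv2.resize(a,None,fx=4.8,fy=4.8,interpolation=cv2.INTER_CUBIC))
a=cv2.imread("pics/side0.png")[205:355,250:410];cv2.imwrite("pics/sidez.png",cv2.resize(a,None,fx=4,fy=4,interpolation=cv2.INTER_CUBIC))
```

```text
(no output)
```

View pics/topz.png

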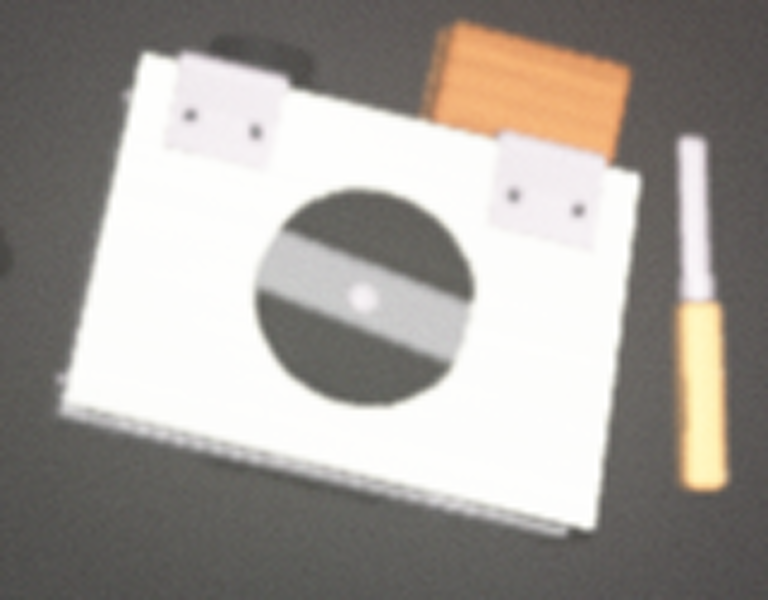

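View pics/sidez.png

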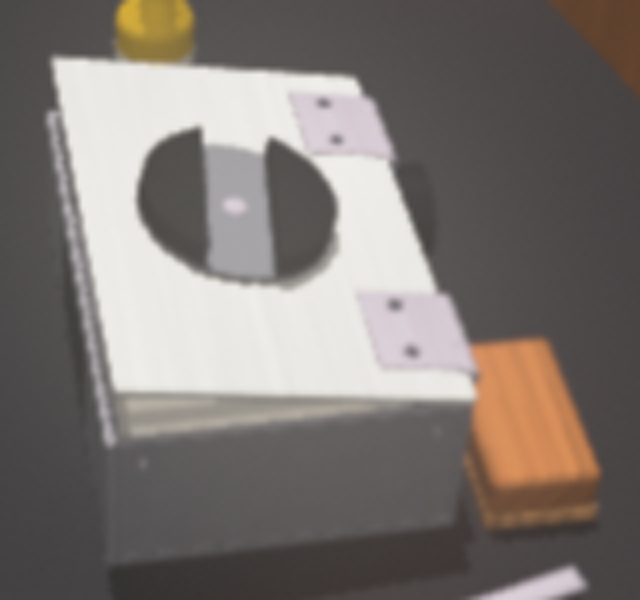

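Run:
```python
from h import *
T=capture("top");S=capture("side")
tz=lambda p:(290+(p[0]+.5)/4.8-.5,165+(p[1]+.5)/4.8-.5)
sz=lambda p:(250+(p[0]+.5)/4-.5,205+(p[1]+.5)/4-.5)
P={}
for n,a,b in[("freeL",(64,402),(53,58)),("freeR",(596,526),(118,390)),("hinR",(638,173),(474,398)),("hinL",(142,53),(355,77)),("screw",(363,298),(235,206))]:
    X,r=tri(T,tz(a),S,sz(b));P[n]=X;print(n,X.round(1),"res",r)
h=plane(T,[tz((638,173)),tz((142,53))],106);print("hinge plane",h.round(1))
mid=h.mean(0);d=h[1]-h[0];print(np.linalg.norm(d));yaw=np.degrees(np.arctan2(-d[0],d[1]));print("yaw",yaw)
# box top front corners via side: (52,115),(110,440), back right(462,405)
print(plane(S,[sz((52,115)),sz((110,440)),sz((462,405))],100).round(1))
for n in("L","R"):
    e=P["hin"+n]-P["free"+n]; print("open", -np.arctan2(e[2],np.hypot(e[0],e[1])),np.linalg.norm(e))
```

```text
freeL [534.  -11.7 142.4] res [12.29365492]
freeR [ 473.2 -286.6  144.3] res [5.19337747]
hinR [ 663.5 -327.7  105.9] res [0.04979401]
hinL [725.9 -55.4 106.1] res [7.03774408]
screw [ 590.4 -168.8  133.3] res [4.58773702]
hinge plane [[ 663.3 -327.6  106. ]
 [ 724.1  -54.7  106. ]]
279.50301921576215
yaw -12.559083183524967
[[ 533.8  -15.8  100. ]
 [ 472.9 -280.5  100. ]
 [ 658.4 -325.3  100. ]]
open 0.18260029894105256 200.07374934163775
open 0.19480562696263698 198.44119340593932
```

Box yaw is about -12.6° with its centre near (596,-170). The cover is open about 0.19 rad and the fastener sits at about 0.12 rad. Next I move above the cover edge at about (511,-151) with the fingers shut.

move_arm([
  {"hand":1,"linear":[1.3,-3.6,0],"rotation":[0,0,0.0093]},
  {"hand":1,"linear":[1.3,-3.6,0],"rotation":[0,0,0.0093]},
  {"hand":1,"linear":[1.3,-3.6,0],"rotation":[0,0,0.0093]},
  {"hand":1,"linear":[1.3,-3.6,0],"rotation":[0,0,0.0093]},
  {"hand":1,"linear":[1.3,-3.6,0],"rotation":[0,0,0.0093]},
  {"hand":1,"linear":[1.3,-3.6,0],"rotation":[0,0,0.0093]},
  {"hand":1,"linear":[1.3,-3.6,0],"rotation":[0,0,0.0093]},
  {"hand":1,"linear":[1.3,-3.6,0],"rotation":[0,0,0.0093]},
  {"hand":1,"linear":[1.3,-3.6,0],"rotation":[0,0,0.0093]},
  {"hand":1,"linear":[1.3,-3.6,0],"rotation":[0,0,0.0093]},
], newtons=20)

```text
t: 1.2
eef_pos: [377.5, 212.5, 222.5]
orientation: [180.0, 0.0, 162.1]
contact_force: [1.4, -0.0, -0.0]
grip_width: 15.1
```

move_arm([
  {"hand":1,"linear":[1.3,-3.6,0],"rotation":[0,0,0.0093]},
  {"hand":1,"linear":[1.3,-3.6,0],"rotation":[0,0,0.0093]},
  {"hand":1,"linear":[1.3,-3.6,0],"rotation":[0,0,0.0093]},
  {"hand":1,"linear":[1.3,-3.6,0],"rotation":[0,0,0.0093]},
  {"hand":1,"linear":[1.3,-3.6,0],"rotation":[0,0,0.0093]},
  {"hand":1,"linear":[1.3,-3.6,0],"rotation":[0,0,0.0093]},
  {"hand":1,"linear":[1.3,-3.6,0],"rotation":[0,0,0.0093]},
  {"hand":1,"linear":[1.3,-3.6,0],"rotation":[0,0,0.0093]},
  {"hand":1,"linear":[0,0,0],"rotation":[0,0,0]},
  {"hand":1,"linear":[0,0,0],"rotation":[0,0,0]},
])

```text
t: 2.2
eef_pos: [481.0, -74.4, 222.2]
orientation: [180.0, -0.1, 166.2]
contact_force: [0.2, 0.0, -0.5]
grip_width: 0.8
```

move_arm([
  {"hand":1,"linear":[1.0,-2.5,0],"rotation":[0,0,0.007]},
  {"hand":1,"linear":[1.0,-2.5,0],"rotation":[0,0,0.007]},
  {"hand":1,"linear":[1.0,-2.6,0],"rotation":[0,0,0.007]},
  {"hand":1,"linear":[0,0,-2],"rotation":[0,0,0]},
  {"hand":1,"linear":[0,0,-2],"rotation":[0,0,0]},
  {"hand":1,"linear":[0,0,-2],"rotation":[0,0,0]},
  {"hand":1,"linear":[0,0,0],"rotation":[0,0,0]},
])

```text
t: 2.9
eef_pos: [509.0, -147.5, 159.4]
orientation: [179.9, -0.3, 167.6]
contact_force: [-1.2, 0.4, -0.8]
grip_width: 0.4
```

Run:
```python
from h import *
print(get_state()["eef_pos"],get_state()["contact_force"])
a=capture("side")["color"][165:355,230:410];cv2.imwrite("pics/side1.png",cv2.resize(a,None,fx=3,fy=3,interpolation=cv2.INTER_CUBIC))
```

```text
[ 509.0393926  -147.53875546  159.40980289] [-1.16439721  0.43883285 -0.7662774 ]
```

View pics/side1.png

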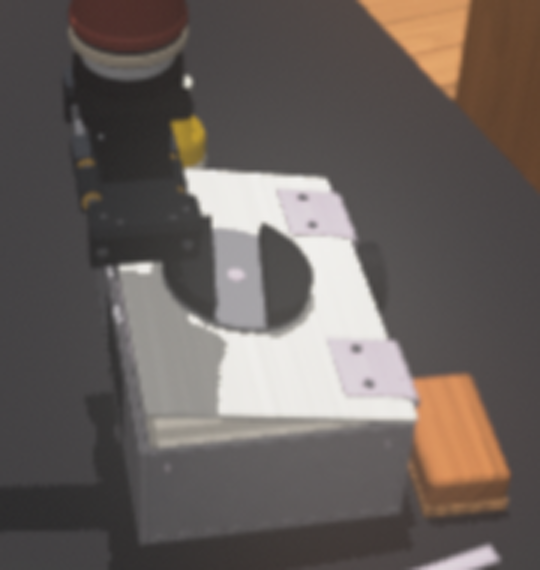

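The shut fingertips (block at about (145,255) in the crop) are over the free-edge strip. I press down in small steps.

move_arm([
  {"hand":1,"linear":[0.1,-0.2,-0.8],"rotation":[0,0,0]},
  {"hand":1,"linear":[0,0,-0.6],"rotation":[0,0,0]},
  {"hand":1,"linear":[0,0,-0.5],"rotation":[0,0,0]},
  {"hand":1,"linear":[0,0,-0.5],"rotation":[0,0,0]},
  {"hand":1,"linear":[0,0,-0.5],"rotation":[0,0,0]},
  {"hand":1,"linear":[0,0,-0.5],"rotation":[0,0,0]},
  {"hand":1,"linear":[0,0,0],"rotation":[0,0,0]},
])

```text
t: 3.65
eef_pos: [512.2, -152.0, 127.8]
orientation: [180.0, -0.0, 167.5]
contact_force: [-0.1, 0.9, 1.3]
grip_width: 1.2
```

move_arm([
  {"hand":1,"linear":[0,0,-0.4],"rotation":[0,0,0]},
  {"hand":1,"linear":[0,0,-0.4],"rotation":[0,0,0]},
  {"hand":1,"linear":[0,0,-0.4],"rotation":[0,0,0]},
  {"hand":1,"linear":[0,0,-0.4],"rotation":[0,0,0]},
  {"hand":1,"linear":[0,0,0],"rotation":[0,0,0]},
])

```text
t: 4.15
eef_pos: [512.1, -151.9, 111.8]
orientation: [180.0, -0.0, 167.5]
contact_force: [0.4, 0.0, 0.5]
grip_width: 0.5
```

move_arm([
  {"hand":1,"linear":[0,0,-0.2],"rotation":[0,0,0]},
  {"hand":1,"linear":[0,0,-0.2],"rotation":[0,0,0]},
  {"hand":1,"linear":[0,0,-0.1],"rotation":[0,0,0]},
  {"hand":1,"linear":[0,0,0],"rotation":[0,0,0]},
  {"hand":1,"linear":[0,0,0],"rotation":[0,0,0]},
])

```text
t: 4.65
eef_pos: [512.4, -152.0, 107.4]
orientation: [180.0, 0.0, 167.5]
contact_force: [0.2, 0.5, 0.7]
grip_width: 0.1
```

Run:
```python
from h import *
print(get_state()["eef_pos"],get_state()["contact_force"])
a=capture("side")["color"][165:355,230:410];cv2.imwrite("pics/side2.png",cv2.resize(a,None,fx=3,fy=3,interpolation=cv2.INTER_CUBIC))
```

```text
[ 512.41310538 -152.01796385  107.42235831] [0.18723125 0.51469812 0.6896576 ]
```

View pics/side2.png

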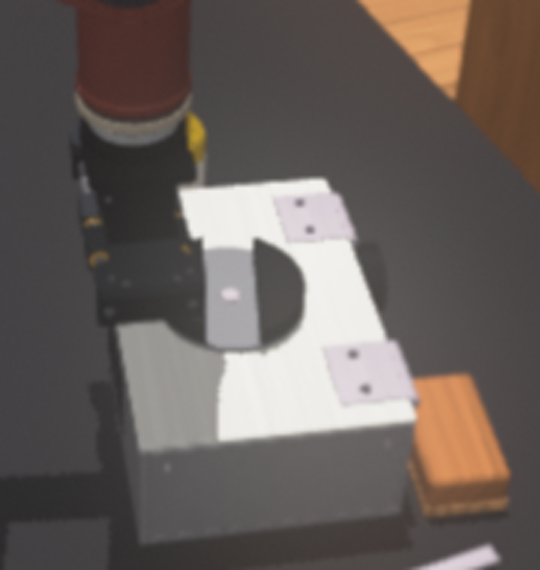

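The cover has come down and its near edge, (135,445) to (410,418), now lies almost on the box rim. I press the last millimetres until the force rises.

move_arm([
  {"hand":1,"linear":[0,0,-0.1],"rotation":[0,0,0]},
  {"hand":1,"linear":[0,0,-0.1],"rotation":[0,0,0]},
  {"hand":1,"linear":[0,0,0],"rotation":[0,0,0]},
  {"hand":1,"linear":[0,0,0],"rotation":[0,0,0]},
])

```text
t: 5.1
eef_pos: [512.5, -152.0, 106.3]
orientation: [-180.0, 0.0, 167.5]
contact_force: [-2.4, 0.8, 5.7]
grip_width: 0.4
```

move_arm([
  {"hand":1,"linear":[0,0,-0.1],"rotation":[0,0,0]},
  {"hand":1,"linear":[0,0,-0.1],"rotation":[0,0,0]},
  {"hand":1,"linear":[0,0,0],"rotation":[0,0,0]},
  {"hand":1,"linear":[0,0,0],"rotation":[0,0,0]},
])

```text
t: 5.5
eef_pos: [512.5, -152.1, 106.2]
orientation: [-180.0, 0.0, 167.5]
contact_force: [-8.4, 3.2, 19.4]
grip_width: 0.1
```

It sits hard at z = 106.2 with 19 N, so the cover is shut. I lift off and remeasure the fastener.

move_arm([
  {"hand":1,"linear":[0,0,0.4],"rotation":[0,0,0]},
  {"hand":1,"linear":[0,0,2],"rotation":[0,0,0]},
  {"hand":1,"linear":[0,0,3],"rotation":[0,0,0]},
  {"hand":1,"linear":[-1,3,3],"rotation":[0,0,0]},
  {"hand":1,"linear":[-1,4,3],"rotation":[0,0,0]},
  {"hand":1,"linear":[-2,4,0],"rotation":[0,0,0]},
  {"hand":1,"linear":[-2,4,0],"rotation":[0,0,0]},
  {"hand":1,"linear":[-2,4,0],"rotation":[0,0,0]},
  {"hand":1,"linear":[0,0,0],"rotation":[0,0,0]},
])

```text
t: 6.4
eef_pos: [430.5, 41.0, 216.7]
orientation: [179.9, -0.0, 167.8]
contact_force: [0.9, -0.1, -0.0]
grip_width: 0.4
```

Run:
```python
from h import *
print(get_state()["eef_pos"],get_state()["contact_force"])
T=capture("top");S=capture("side")
cv2.imwrite("pics/t3.png",T["color"]);cv2.imwrite("pics/s3.png",S["color"])
a=T["color"][165:290,290:450];cv2.imwrite("pics/t3z.png",cv2.resize(a,None,fx=4.8,fy=4.8,interpolation=cv2.INTER_CUBIC))
a=S["color"][205:355,250:410];cv2.imwrite("pics/s3z.png",cv2.resize(a,None,fx=4,fy=4,interpolation=cv2.INTER_CUBIC))
```

```text
[430.46765767  40.98546081 216.7151491 ] [ 0.92953013 -0.14025589 -0.04639087]
```

View pics/t3z.png

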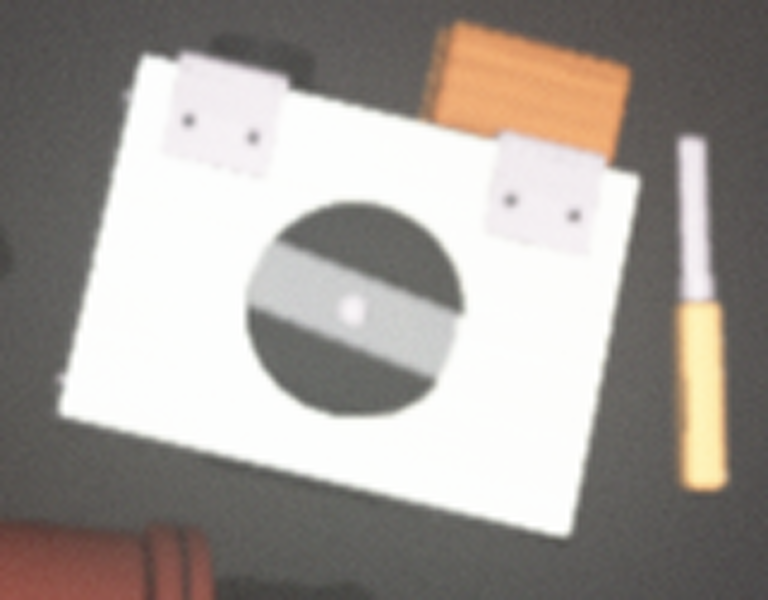

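View pics/s3z.png

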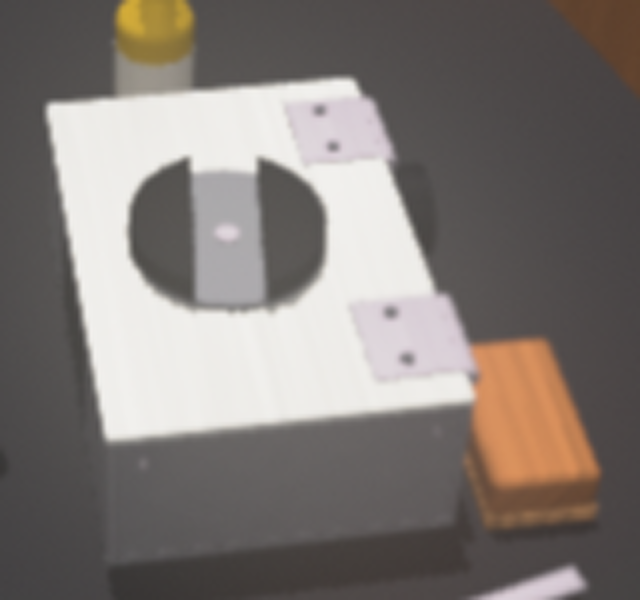

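The cover lies flush in both views. The slot runs from about (265,275) to (450,345) in the top crop, with the screw at (353,310). Now the numbers.

Run:
```python
from h import *
T=capture("top");S=capture("side")
tz=lambda p:(290+(p[0]+.5)/4.8-.5,165+(p[1]+.5)/4.8-.5)
sz=lambda p:(250+(p[0]+.5)/4-.5,205+(p[1]+.5)/4-.5)
ct=plane(T,[tz(p) for p in((142,53),(640,174),(571,537),(60,414))],106)
cs=plane(S,[sz(p) for p in((355,80),(474,400),(108,438),(47,105))],106)
print(ct.round(1),cs.round(1))
for c in(ct,cs):
    a=(c[0]+c[3]-c[1]-c[2]);print("c",c.mean(0).round(1),"yaw",np.degrees(np.arctan2(-a[0],a[1])))
g=cv2.cvtColor(T["color"],cv2.COLOR_BGR2GRAY)
print("screw",tri(T,tz((353,311)),S,sz((227,232))),plane(T,[tz((353,311))],112),plane(S,[sz((227,232))],112))
w=plane(T,[tz(p) for p in((285,243),(463,315),(250,305),(436,379))],126)
for i in(0,2):
    d=w[i+1]-w[i];print("slot dir",np.degrees(np.arctan2(d[1],d[0])))
yaw=np.radians(-12.6);c=(ct.mean(0)+cs.mean(0))[:2]/2
ux=np.array([np.cos(yaw),np.sin(yaw)]);print("fast",c-10*ux)
```

```text
[[ 724.1  -54.7  106. ]
 [ 662.8 -328.7  106. ]
 [ 465.7 -285.3  106. ]
 [ 527.4  -11.6  106. ]] [[ 726.5  -58.1  106. ]
 [ 662.9 -329.   106. ]
 [ 470.6 -283.8  106. ]
 [ 531.9  -12.2  106. ]]
c [ 595.  -170.1  106. ] yaw -12.657937012539737
c [ 598.  -170.8  106. ] yaw -12.97231217701664
screw (array([ 586.0819246 , -167.90439094,  113.52436244]), array([8.33442434])) [[ 584.27754489 -167.58730196  112.        ]] [[ 588.87674198 -166.66737533  112.        ]]
slot dir -111.18845886398678
slot dir -110.85484642248291
fast [ 586.71746029 -168.2461655 ]
```

move_arm([
  {"hand":1,"linear":[2.4,-2.5,0],"rotation":[0,0,-0.022]},
  {"hand":1,"linear":[2.4,-2.5,0],"rotation":[0,0,-0.022]},
  {"hand":1,"linear":[2.4,-2.5,0],"rotation":[0,0,-0.022]},
  {"hand":1,"linear":[2.4,-2.5,0],"rotation":[0,0,-0.022]},
  {"hand":1,"linear":[2.4,-2.5,0],"rotation":[0,0,-0.022]},
  {"hand":1,"linear":[2.4,-2.5,0],"rotation":[0,0,-0.022]},
  {"hand":1,"linear":[2.4,-2.6,0],"rotation":[0,0,-0.022]},
  {"hand":1,"linear":[0,0,-3.5],"rotation":[0,0,0]},
  {"hand":1,"linear":[0,0,-3.5],"rotation":[0,0,0]},
  {"hand":1,"linear":[0,0,0],"rotation":[0,0,0]},
])

```text
t: 7.6
eef_pos: [596.5, -139.5, 140.1]
orientation: [-180.0, -0.7, 158.5]
contact_force: [-1.7, -0.3, -0.7]
grip_width: -0.0
```

move_arm([
  {"hand":1,"linear":[0,0,0],"rotation":[0,0,0]},
])

```text
t: 7.7
eef_pos: [599.9, -139.8, 146.2]
orientation: [-180.0, -0.1, 158.6]
contact_force: [-0.2, -0.8, 0.7]
grip_width: 0.2
```

move_arm([
  {"hand":1,"linear":[-0.1,0.4,0],"rotation":[0,0,0]},
  {"hand":1,"linear":[0,0,-0.8],"rotation":[0,0,0]},
  {"hand":1,"linear":[0,0,-0.8],"rotation":[0,0,0]},
  {"hand":1,"linear":[0,0,0],"rotation":[0,0,0]},
])

```text
t: 8.1
eef_pos: [598.8, -134.4, 130.0]
orientation: [-180.0, -0.1, 158.7]
contact_force: [-0.7, 0.4, -0.2]
grip_width: 0.6
```

Run:
```python
from h import *
print(get_state()["eef_pos"],get_state()["contact_force"])
a=capture("side")["color"][165:355,230:410];cv2.imwrite("pics/side4.png",cv2.resize(a,None,fx=3,fy=3,interpolation=cv2.INTER_CUBIC))
```

```text
[ 598.82557764 -134.36002512  130.01318082] [-0.74417905  0.42218266 -0.20277896]
```

View pics/side4.png

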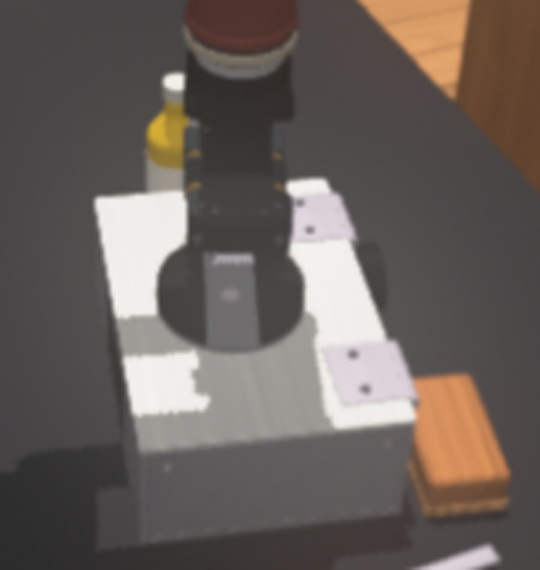

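The fingers are over the far half of the slot, (232,250) in the crop, and centred across it. I descend into it.

move_arm([
  {"hand":1,"linear":[0,0,-0.4],"rotation":[0,0,0]},
  {"hand":1,"linear":[0,0,-0.4],"rotation":[0,0,0]},
  {"hand":1,"linear":[0,0,-0.3],"rotation":[0,0,0]},
  {"hand":1,"linear":[0,0,-0.2],"rotation":[0,0,0]},
  {"hand":1,"linear":[0,0,0],"rotation":[0,0,0]},
])

```text
t: 8.65
eef_pos: [599.2, -134.7, 117.4]
orientation: [-180.0, -0.0, 158.7]
contact_force: [0.0, -0.3, 0.9]
grip_width: 0.4
```

Run:
```python
import numpy as np
c=np.array([586.3,-168.]);p=c+35*np.array([np.cos(np.radians(69)),np.sin(np.radians(69))])
print(p)
for k,phi in enumerate(np.r_[69,np.linspace(69,-13,17)]):
    L=[0,5][k==0] if k<1 else 10.5
    f=np.radians(phi);q=c+35*np.array([np.cos(f),np.sin(f)])+L*np.array([np.sin(f),-np.cos(f)])
    print(k,phi,q.round(1),((q-p)/10).round(2));p=q
```

```text
[ 598.84287823 -135.32468507]
0 69.0 [ 603.5 -137.1] [ 0.47 -0.18]
1 69.0 [ 608.6 -139.1] [ 0.51 -0.2 ]
2 63.875 [ 611.1 -141.2] [ 0.25 -0.21]
3 58.75 [ 613.4 -143.5] [ 0.23 -0.23]
4 53.625 [ 615.5 -146. ] [ 0.21 -0.25]
5 48.5 [ 617.4 -148.7] [ 0.18 -0.27]
6 43.375 [ 619.  -151.6] [ 0.16 -0.29]
7 38.25 [ 620.3 -154.6] [ 0.13 -0.3 ]
8 33.125 [ 621.3 -157.7] [ 0.11 -0.31]
9 28.0 [ 622.1 -160.8] [ 0.08 -0.32]
10 22.875 [ 622.6 -164.1] [ 0.05 -0.32]
11 17.75 [ 622.8 -167.3] [ 0.02 -0.33]
12 12.625 [ 622.7 -170.6] [-0.01 -0.33]
13 7.5 [ 622.4 -173.8] [-0.04 -0.32]
14 2.375 [ 621.7 -177. ] [-0.07 -0.32]
15 -2.75 [ 620.8 -180.2] [-0.09 -0.31]
16 -7.875 [ 619.5 -183.2] [-0.12 -0.3 ]
17 -13.0 [ 618.  -186.1] [-0.15 -0.29]
```

move_arm([
  {"hand":1,"linear":[0.4,-0.2,-0.1],"rotation":[0,0,0]},
  {"hand":1,"linear":[0.5,-0.2,0],"rotation":[0,0,0]},
  {"hand":1,"linear":[0.25,-0.2,0],"rotation":[0,0,-0.09]},
  {"hand":1,"linear":[0.23,-0.23,0],"rotation":[0,0,-0.09]},
  {"hand":1,"linear":[0.21,-0.25,0],"rotation":[0,0,-0.09]},
  {"hand":1,"linear":[0.18,-0.27,0],"rotation":[0,0,-0.09]},
  {"hand":1,"linear":[0,0,0],"rotation":[0,0,0]},
])

```text
t: 9.35
eef_pos: [616.3, -148.4, 116.7]
orientation: [-179.9, -0.2, 137.9]
contact_force: [-4.6, 0.7, 1.7]
grip_width: 0.0
```

move_arm([
  {"hand":1,"linear":[0.2,-0.3,0],"rotation":[0,0,-0.09]},
  {"hand":1,"linear":[0.16,-0.3,0],"rotation":[0,0,-0.09]},
  {"hand":1,"linear":[0.12,-0.31,0],"rotation":[0,0,-0.09]},
  {"hand":1,"linear":[0.08,-0.32,0],"rotation":[0,0,-0.09]},
  {"hand":1,"linear":[0.05,-0.32,0],"rotation":[0,0,-0.09]},
  {"hand":1,"linear":[0.02,-0.33,0],"rotation":[0,0,-0.09]},
  {"hand":1,"linear":[0,0,0],"rotation":[0,0,0]},
])

```text
t: 10.05
eef_pos: [622.2, -166.2, 116.4]
orientation: [-179.8, -0.2, 106.9]
contact_force: [-5.0, 3.6, 1.6]
grip_width: 0.3
```

move_arm([
  {"hand":1,"linear":[0,-0.33,0],"rotation":[0,0,-0.09]},
  {"hand":1,"linear":[-0.04,-0.32,0],"rotation":[0,0,-0.09]},
  {"hand":1,"linear":[-0.07,-0.32,0],"rotation":[0,0,-0.09]},
  {"hand":1,"linear":[-0.09,-0.31,0],"rotation":[0,0,-0.09]},
  {"hand":1,"linear":[0,0,0],"rotation":[0,0,0]},
])

```text
t: 10.55
eef_pos: [620.7, -178.6, 116.3]
orientation: [-179.8, -0.2, 86.3]
contact_force: [-2.8, 5.0, 0.4]
grip_width: 0.4
```

move_arm([
  {"hand":1,"linear":[-0.12,-0.35,0],"rotation":[0,0,-0.08]},
  {"hand":1,"linear":[-0.15,-0.3,0],"rotation":[0,0,-0.08]},
  {"hand":1,"linear":[0,0,0],"rotation":[0,0,0]},
])

```text
t: 10.85
eef_pos: [618.8, -183.6, 116.3]
orientation: [-179.9, -0.3, 77.2]
contact_force: [0.1, 10.2, 0.8]
grip_width: 0.7
```

move_arm([
  {"hand":1,"linear":[-0.03,-0.1,0],"rotation":[0,0,0]},
  {"hand":1,"linear":[-0.03,-0.1,0],"rotation":[0,0,0]},
  {"hand":1,"linear":[0,0,0],"rotation":[0,0,0]},
])

```text
t: 11.15
eef_pos: [618.7, -183.7, 116.3]
orientation: [-179.9, -0.4, 77.4]
contact_force: [0.5, 13.8, 1.4]
grip_width: 0.3
```

move_arm([
  {"hand":1,"linear":[-0.03,-0.1,0],"rotation":[0,0,0]},
  {"hand":1,"linear":[-0.02,-0.1,0],"rotation":[0,0,0]},
  {"hand":1,"linear":[0,0,0],"rotation":[0,0,0]},
  {"hand":1,"linear":[0,0,0],"rotation":[0,0,0]},
])

```text
t: 11.55
eef_pos: [618.7, -183.9, 116.4]
orientation: [-179.9, -0.6, 77.4]
contact_force: [2.4, 19.4, 0.1]
grip_width: 0.6
```

move_arm([
  {"hand":1,"linear":[0.1,0.5,0],"rotation":[0,0,0]},
  {"hand":1,"linear":[0.1,0.5,0],"rotation":[0,0,0]},
  {"hand":1,"linear":[0,0.2,0],"rotation":[0,0,0]},
  {"hand":1,"linear":[0,0,0.5],"rotation":[0,0,0]},
  {"hand":1,"linear":[0,0,1.5],"rotation":[0,0,0]},
  {"hand":1,"linear":[0,0,3],"rotation":[0,0,0]},
  {"hand":1,"linear":[0,0,4],"rotation":[0,0,0]},
  {"hand":1,"linear":[-3,2,2],"rotation":[0,0,0]},
  {"hand":1,"linear":[-3,3,0],"rotation":[0,0,0]},
  {"hand":1,"linear":[-3,3,0],"rotation":[0,0,0]},
])

```text
t: 12.55
eef_pos: [529.6, -98.7, 229.8]
orientation: [179.8, 0.0, 77.2]
contact_force: [-0.4, 0.2, 0.1]
grip_width: 0.3
```

move_arm([
  {"hand":1,"linear":[-3,3,0],"rotation":[0,0,0]},
  {"hand":1,"linear":[-3,3,0],"rotation":[0,0,0]},
  {"hand":1,"linear":[-3,3,0],"rotation":[0,0,0]},
  {"hand":1,"linear":[-2,3,0],"rotation":[0,0,0]},
  {"hand":1,"linear":[0,3,0],"rotation":[0,0,0]},
  {"hand":1,"linear":[0,0,0],"rotation":[0,0,0]},
])

```text
t: 13.15
eef_pos: [419.7, 53.8, 228.9]
orientation: [179.8, -0.1, 77.5]
contact_force: [0.1, -0.3, 0.4]
grip_width: 0.6
```

Run:
```python
from h import *
s=get_state();print(s["t"],s["eef_pos"],s["contact_force"])
T=capture("top");S=capture("side")
a=T["color"][165:290,290:450];cv2.imwrite("pics/t5z.png",cv2.resize(a,None,fx=4.8,fy=4.8,interpolation=cv2.INTER_CUBIC))
a=S["color"][205:355,250:410];cv2.imwrite("pics/s5z.png",cv2.resize(a,None,fx=4,fy=4,interpolation=cv2.INTER_CUBIC))
```

```text
13.15 [419.70284629  53.76631689 228.89860306] [ 0.13775101 -0.32420041  0.40788129]
```

View pics/t5z.png

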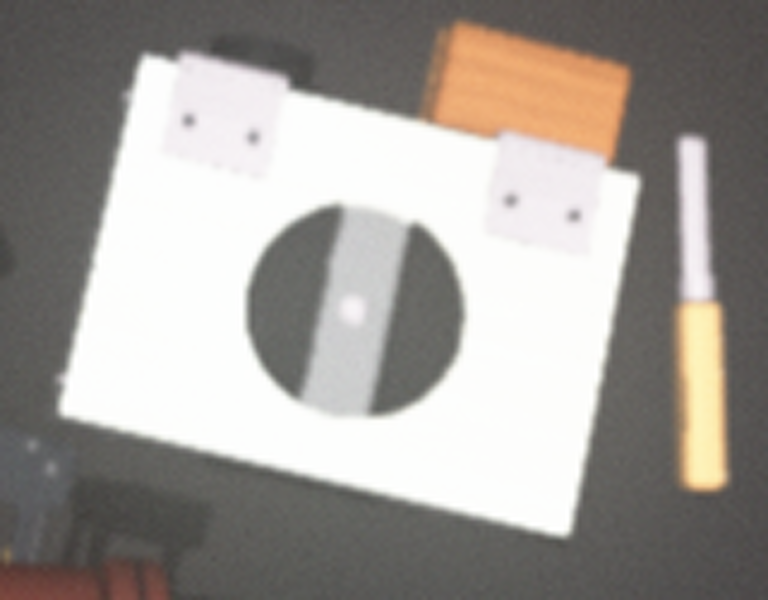

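View pics/s5z.png

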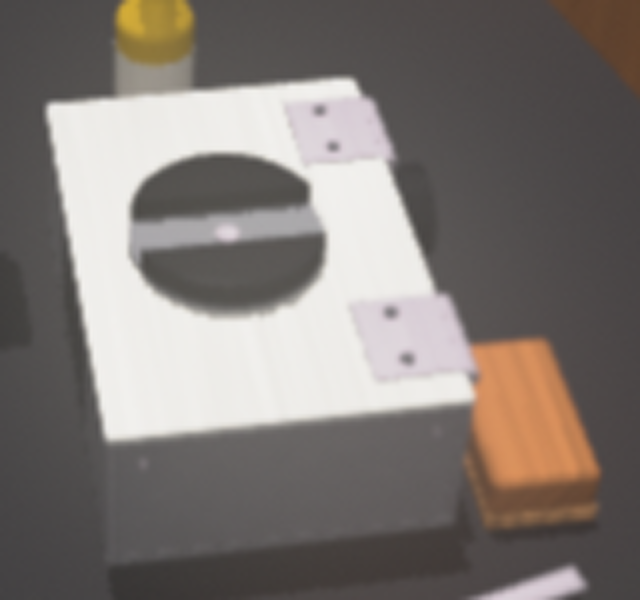

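In the top crop the slot's walls run at about 12° in the picture, parallel to the cover's side edges (10.8–12.8°). The cover is flush, and the bottle, sander and chisel look unmoved. I hand in.

```bash
python3 -c "
from rig import bot
print(bot.finish_job())"
```

```text
the job is handed in; nothing more can be done
None
```

The cover is fully shut and the fastener is turned clockwise to its stop, so the slot now points from hinge to free edge. The job is handed in; it gave no verdict.

- **Cover:** I pressed it down with the shut fingertips near the free edge until it stopped hard at z = 106.2 mm with 19 N. Both cameras showed it flush with the box rim afterwards.
- **Fastener:** I set the shut fingertips in the slot, 35 mm off centre, and pushed one wall round in an arc. It stopped moving while the force rose to about 19 N. The slot is parallel to the cover's side edges in the top view, to within about 1°.
- **Other things:** The sanding block and chisel were unchanged in the last pictures. The bottle was only partly in view there and looked unmoved.
- **Robot:** The hand was clear of everything at about 13 s of the 48 s allowed. The largest force I read was about 21 N.

The final fingertip position at the stop differed from my prediction by about 2.5 mm. I put that down to calibration, since the pictures show the slot aligned.

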